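# Open the ratchet bench clamp to the green mark

### The job

Open the blue bench clamp to the size of the next piece: press the orange ratchet release on top of its sliding jaw down and, keeping it down, push the jaw back along its bar, away from the wooden block, until the jaw's white pointer stands at the green mark, within the mark's width (not the yellow one); then let go and come clear. Only press and push with the fingertips: the wooden block stays standing where it is, and the things around the clamp are left alone.

Things in the scene. Friction and masses are not known exactly. Their poses are not given: they have to be found in the camera images.
- clamp: Ratchet bench clamp, fixed to the bench: dark wooden base 375 x 135 x 12 mm, a toothed steel bar 330 mm long (top 50 mm above the bench), a blue fixed jaw at the -x end (97 mm high) and a blue end stop 62 mm high at the +x end. Origin at bench height below the middle of the bar. Its x axis runs along the bar, in the direction in which the sliding jaw opens (away from the fixed jaw); y across the bar, z up.
- jaw (a joint): How far the blue sliding jaw has been moved along the clamp's +x from its most closed place, in m: 0 to 0.2. The slide has a friction of about 2.5 N. The ratchet (teeth every 14 mm) stops it from moving in +x, after at most 14 mm of play, unless the release is pressed; towards -x it clicks along under about 17 N, or slides freely with the release pressed.
- release (a joint): How far the orange release is pressed down, in m: 0 (up) to 0.010 (bottomed). The pawl is out of the teeth when it is more than about 0.006 down. A spring holds it up: about 2 N to start it, 5.5 N at the bottom, and it springs up when let go. The pawl can come to rest on a tooth, then it stays some 5 mm down.
- release_top (a point): Centre of the top face of the orange release: a flat pad 44 mm along the bar by 46 mm across it on top of the sliding jaw, 82 mm above the bench when up. It rides with the jaw. It is free on three sides; at its +x side (clamp axes) stands the jaw's blue thumb post, 56 mm wide and 10 mm thick, whose near face is 28 mm from the pad's centre, reaching up to 114 mm above the bench: a fingertip on the pad can push the jaw by this post. The jaw moves just as this point moves.
- pointer (a point): Tip of the white pointer bar, 5 mm wide, that sticks out of the sliding jaw on the clamp's -y side, 36 mm above the bench. It lies level with the release pad's centre along the bar.
- green_mark: Green setting block, 24 mm along the bar, 18 mm across, 18 mm high, fixed on the clamp's base beside the bar under the pointer's path; its axes are parallel to the clamp's. Origin at the centre of its underside.
- yellow_mark: Yellow setting block of the same size, for another job; the yellow and the green block can stand either way round along the bar.
- wood_block: Loose wooden block 26 x 70 x 45 mm, 70 g, standing on the bar between the fixed jaw and the sliding jaw. Origin at the centre of its underside.
- knife: Yellow utility knife, 145 x 26 x 20 mm, lying beside the clamp on its +y side, loose.
- glue_jar: Glue jar with a red cap, 60 mm across, 75 mm high, standing beside the clamp on its -y side, loose.
- screwdriver: Red screwdriver, 170 mm long, lying beside the clamp on its -y side, loose.
- tape_reel: White ring of tape, 100 mm across, 25 mm high, loose.
- mug: Blue mug, 80 mm across, 95 mm high, loose.
- calculator: Black pocket calculator, 150 x 90 x 18 mm, loose.
- hammer: Hammer, 260 mm long, loose.
Mind the look-alikes: they are no part of the job. There is more than one size of the wood_block; the job needs the middle-sized.

How it is judged:
By the outcome, as a careful person would: the job done as asked, in the order asked, and still so for the second after the job is handed in, with the robot touching nothing.
It also fails if it takes over 38 s, if anything falls off the work surface, if the arm or the gripper's body presses on something with over 40 N, if the wrist force passes 120 N, or if a joint passes its speed limit or range.

### The arm

A 6-joint arm with a two-finger parallel gripper is mounted at the origin on the work surface. World frame = base frame: x ahead of the robot, y to its left, z up, the work surface at z = 0. Lengths are in m, angles in degrees, forces in N, time in s.
With the tool pointing down it reaches from about 0.3 to 0.75 m from the base axis. Payload 8.5 kg.
Tool frame: the origin (TCP) lies at the very end of the fingers, on their centre line; the grasp point (between the pads) lies 19 mm behind it; z points along the fingers, y is the direction in which the jaws open and shut (so a half turn about z gives the same grasp; the last joint's range is limited). The gripper opens to 88 mm and grips with 3 to 60 N. Pads are 18 mm wide; open, the fingers measure 123 mm over their backs; the gripper's body (75 mm by 187 mm) begins 45 mm behind the grasp point.
Start: joints at [-88.195, 21.807, 74.336, -0, 83.858, -12.336], TCP at [0.134, -0.533, 0.239] pointing down, gripper open.
Joint ranges: [-178.18, 178.18], [-50.72, 133.34], [12.68, 142.11], [-81.47, 261.47], [9.98, 163.14], [-165.26, 165.26]. Speed limits (degrees/s): [136.94, 136.94, 180, 180, 180, 180].

### API

Orientations are given as [roll, pitch, yaw] about the fixed x, y, z axes, in that order (R = Rz(yaw) Ry(pitch) Rx(roll)).
In Python, from rig import * gives the robot as it stands.
- The arm moves only by the tool apply_moves, never from a script. Its argument "targets" is a list of rows, each an object of numbers: "grip": the opening, from -1 (shut) to 1 (fully open); "dx", "dy", "dz": the shift along the world's x, y, z in m; "ax", "ay", "az": the turn, a rotation vector about the world's x, y, z in rad. In form: [{"grip": .., "dx": .., "dy": .., "dz": .., "ax": .., "ay": .., "az": ..}, ...]. A call has 1 to 5 rows; each row is the pose to reach, as a shift and turn from the pose measured when the call began; what a row does not reach only later rows make up. A row lasts 1/12 s, in which the tool goes at most 41.7 mm and 7.16 degrees, less where a joint would pass 70% of its speed; a pose out of reach is approached as far as the arm can. A call with a gripper value outside its range is refused whole. The fingers move at their own pace and stop on an object; "newtons" is the grip in N (left out, the last holds). Time passes only in rows, so rows that repeat a pose let the fingers close. It gives the time, the measured TCP pose, the force and the opening at its end, in the units of the state.
- state(): the state, without advancing time (a new reading comes with each control period).
- grab_frame(name): name is "scene" or "top" or "wrist"; returns a dict with "image" (480x640x3 uint8, red, green, blue), "depth" (480x640 float32, m along the optical axis (not along the pixel's ray), 0 where there is no reading), "camera_matrix" (3x3 intrinsics, pixels), "k1" (the pictures are not rectified: a ray, as slopes to the right and down, at radius r is drawn at 1 + k1 r^2 times it, then the intrinsics apply), "R" (3x3) and "t" (3): a world point X has camera coordinates R X + t; the wrist camera has in their place "T_tool_cam" (4x4, takes a point from camera to tool coordinates, whose origin is the TCP and whose axes are the flange's). Camera axes: x right, y down, z forward; pixel columns grow to the right and rows downward; lengths in m; the calibration is good to about 2 mm. A picture is of the moment at which its call begins: read the wrist's pose just before it.
- job_done(): hands the job in, once; it reports no verdict.
Trained networks look in the newest picture that a camera, given by its name, has taken for a name from the list of things; names that differ only in an ending like _2 or _b are one class to them, and where a whole thing is asked for, a point or a joint stands for the part that bears it (a point fixed in the world has none). Each returns a list of dicts, best first, with "confidence" (0 to 1); they miss things now and then, are a little off and sometimes report something else, mostly with a low value. They report only what shows in the picture. A call takes as long as a camera call. They do not tell look-alikes from the thing itself.
- search_frame(camera, thing): "pixel" ([column, row] in pixels, amid what is visible of it).
- mark_of(camera, thing): "pixel" ([column, row] in pixels: a listed point, or the origin of a listed thing).
The state is a dict: "time": time; "q": joint angles; "qvel": joint speeds; "tau": joint torques, N m; "ee_pos": TCP position; "eef_rot": TCP orientation; "ft_force": force on the tool from outside, world axes, zero at the start; "torque": the same for the moment, N m; "width": opening from 0.0 (shut) to 1.0 (fully open).
Only numpy, scipy, OpenCV 4.12 (cv2) and the standard library are available. Lean on these libraries where they do the work, as an engineer would, in place of code of your own. Each camera call takes 0.05 s, during which the arm holds its last target. There are 200 camera calls.

## Working session

There is one attempt and no reset: what is moved stays moved. The work goes in short steps, Python scripts to look and compute and a tool call to move; the robot and the scene stay as the last step left them, time stands still between calls to the robot, and variables do not carry over. Pictures are saved under pics/ and viewed, about 8 in all and at most 12, crops included, and the job is handed in when it is done.

Besides the shell and the picture viewer there is one more tool, called as a command line: name --argument value ..., lists and objects as JSON in quotes. apply_moves: Moves the arm, as the interface text tells. Its arguments: {"type":"object","properties":{"targets":{"type":"array","items":{"type":"object","properties":{"grip":{"type":"number"},"dx":{"type":"number"},"dy":{"type":"number"},"dz":{"type":"number"},"ax":{"type":"number"},"ay":{"type":"number"},"az":{"type":"number"}}}},"newtons":{"type":"number"}},"required":["targets"]}

```bash
mkdir -p pics && cat > h.py <<'E'
from rig import *
import numpy as np, cv2
def ray(f,p):
    K=np.array(f["camera_matrix"]);k=f["k1"]
    d=cv2.undistortPoints(np.array([[p]],float),K,np.array([k,0,0,0,0.])).ravel()
    R=np.array(f["R"]);t=np.array(f["t"])
    return -R.T@t, R.T@np.array([d[0],d[1],1])
def at_z(f,p,z):
    o,d=ray(f,p); return o+d*(z-o[2])/d[2]
def at_depth(f,p):
    o,d=ray(f,p); c,r=int(round(p[0])),int(round(p[1]))
    w=f["depth"][max(r-1,0):r+2,max(c-1,0):c+2]; w=w[w>0]
    return o+d*np.median(w) if w.size else None
E
python3 - <<'E'
from h import *
np.set_printoptions(precision=4,suppress=True)
print(state())
for c in ["top","scene"]:
    f=grab_frame(c); cv2.imwrite(f"pics/{c}0.png",f["image"][:,:,::-1])
    print(c,-np.array(f["R"]).T@f["t"])
    for th in ["clamp","release_top","pointer","green_mark","yellow_mark","wood_block","glue_jar","knife","screwdriver"]:
        for fn in (search_frame,mark_of):
            for d in fn(c,th)[:3]:
                print(th,fn.__name__,np.round(d["pixel"],1),round(d["confidence"],2),at_depth(f,d["pixel"]))
E
```

```text
{'time': 0.0, 'q': array([-88.1969,  21.8393,  74.3822,  -0.0014,  83.8574, -12.3356]), 'qvel': array([ 0.0417,  0.0431,  0.006 ,  0.0804, -0.1132,  0.0435]), 'tau': array([ -0.0003, -43.7935, -22.4562,   0.0713,   0.0352,  -0.0001]), 'ee_pos': array([ 0.1343, -0.5331,  0.2382]), 'eef_rot': array([-179.9226,   -0.0155,   14.1389]), 'ft_force': array([-0.7473,  0.1078,  0.3621]), 'torque': array([ 0.0448,  0.02  , -0.0152]), 'width': 1.0008755587761802}
top [0.5052 0.0017 1.3509]
clamp call [316.4 226.3] 0.76 [ 0.595  -0.0208  0.0124]
clamp call [321.2 233.3] 0.8 [ 0.5778 -0.0308  0.0473]
clamp call [358.5 172.7] 0.68 [ 0.7145 -0.1108  0.0239]
release_top call [342.  232.7] 0.92 [ 0.5781 -0.0736  0.0814]
release_top call [128.1 219.2] 0.32 [0.6017 0.3926 0.0051]
release_top call [344.9 233.2] 0.68 [ 0.5772 -0.0797  0.0813]
pointer call [345.6 232.7] 0.75 [ 0.5783 -0.0811  0.0814]
pointer call [344.3 203.4] 0.64 [ 0.647  -0.0814  0.014 ]
green_mark call [345.7 231.9] 0.65 [ 0.5798 -0.0812  0.0833]
green_mark call [273.1 202.8] 0.6 [0.6429 0.075  0.0311]
green_mark call [133.4 323.6] 0.
[... 1973 characters left out ...]
_block call [243.9 299.7] 0.44 [ 0.4595 -0.2112  0.0348]
wood_block call [292.3 305.9] 0.78 [ 0.5956 -0.1794  0.0962]
wood_block call [245.7 302.6] 0.53 [ 0.4674 -0.2144  0.0315]
wood_block call [395.9 179.7] 0.39 [0.6136 0.3417 0.0638]
glue_jar call [379.1 274.6] 0.67 [0.7312 0.033  0.0705]
glue_jar call [378.1 277.2] 0.89 [0.7309 0.0299 0.0604]
knife call [283.7 260. ] 0.57 [ 0.4737 -0.0446  0.0178]
knife call [288. 260.] 0.95 [ 0.4823 -0.036   0.0134]
knife call [344.8 284.1] 0.43 [ 0.659  -0.0206  0.0269]
screwdriver call [339.9 334.4] 0.54 [ 0.7249 -0.1528  0.0245]
screwdriver call [319.5 275.2] 0.39 [ 0.5965 -0.0516  0.0629]
screwdriver call [349.2 322.1] 0.77 [ 0.7265 -0.1085  0.0215]
```

```bash
python3 - <<'E'
import cv2
a=cv2.imread("pics/top0.png")
cv2.imwrite("pics/top_c.png",cv2.resize(a[140:340,220:460],None,fx=3.3,fy=3,interpolation=cv2.INTER_CUBIC)[:, :792])
b=cv2.imread("pics/scene0.png")
cv2.imwrite("pics/scene_c.png",cv2.resize(b[220:360,230:410],None,fx=4.2,fy=4.2,interpolation=cv2.INTER_CUBIC))
E
```

```text
(no output)
```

View pics/top_c.png

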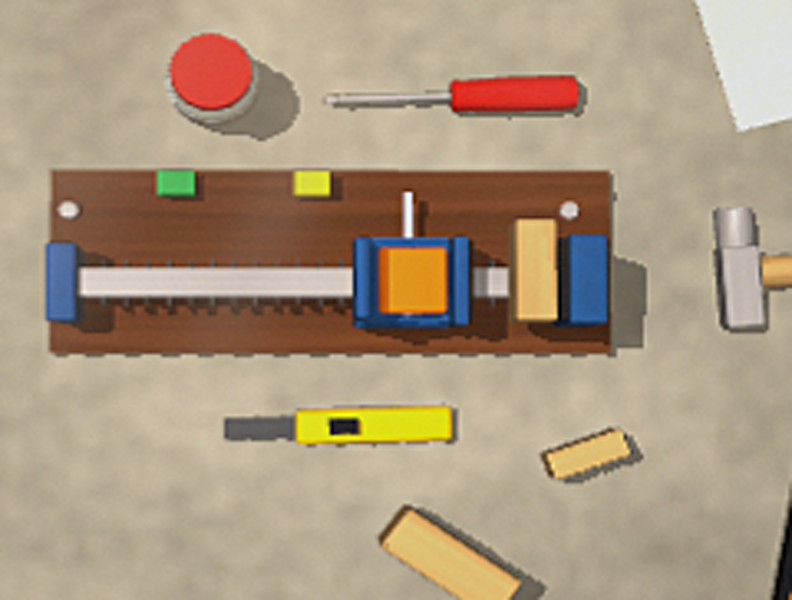

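View pics/scene_c.png

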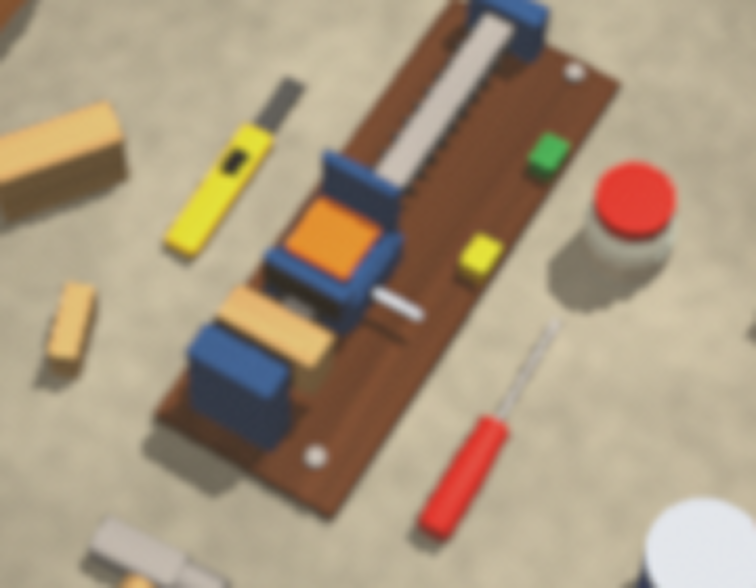

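The top view shows the clamp's +x running to image left (world +y), with the fixed jaw at the right at crop (585,280). The pad is at (413,280), the white pointer at (408,210), green at (176,183) and yellow at (312,183).

There are three wood blocks: crop (536,270) on the bar, (590,453) small, and (450,555) large. The one on the bar between the jaws is the middle-sized one meant, and I leave it alone. Next I measure accurately by colour.

```bash
cat > m.py <<'E'
from h import *
np.set_printoptions(precision=4,suppress=True)
# camera rays to colour blobs cut at the known heights
R={"green":((50,75),100,60,.030),"yellow":((25,33),150,90,.030),"orange":((8,20),150,90,.082)}
def blob(f,name,lo,hi):
    hsv=cv2.cvtColor(f["image"],cv2.COLOR_RGB2HSV); (a,b),s,v,z=R[name]
    m=((hsv[...,0]>=a)&(hsv[...,0]<=b)&(hsv[...,1]>=s)&(hsv[...,2]>=v)).astype(np.uint8)
    n,l,st,ce=cv2.connectedComponentsWithStats(m); out=[]
    for i in range(1,n):
        if st[i,4]<15: continue
        p=at_z(f,ce[i],z)
        if lo[0]<p[0]<hi[0] and lo[1]<p[1]<hi[1]:
            r,c=np.where(l==i); P=np.array([at_z(f,(u,w),z) for u,w in zip(c,r)])
            out.append((st[i,4],ce[i],p,np.percentile(P[:,:2],[1,99],axis=0).ravel()))
    return out
def pointer(f):
    # white pixels near the pointer's height on the +x side of the jaw
    im=f["image"].astype(int); m=((im.min(2)>170)&(im.max(2)-im.min(2)<40)).astype(np.uint8)
    n,l,st,ce=cv2.connectedComponentsWithStats(m); out=[]
    for i in range(1,n):
        p=at_z(f,ce[i],.036)
        if st[i,4]>=8 and .59<p[0]<.66 and -.15<p[1]<.15: out.append((st[i],ce[i],p))
    return out
E
python3 - <<'E'
from m import *
f=grab_frame("top")
for k in R: 
    for b in blob(f,k,(.5,-.2),(.7,.2)): print(k,*b)
for b in pointer(f): print("ptr",*b)
f=grab_frame("scene")
for k in R: 
    for b in blob(f,k,(.5,-.2),(.7,.2)): print("scene",k,*b)
for b in pointer(f): print("ptr scene",*b)
E
```

```text
green 91 [273.     200.6484] [0.6477 0.0754 0.03  ] [0.6381 0.0644 0.6559 0.0864]
yellow 88 [314.  200.5] [ 0.6502 -0.014   0.03  ] [ 0.6423 -0.0251  0.6581 -0.003 ]
orange 442 [273.2104 217.6154] [0.6065 0.0712 0.082 ] [0.5842 0.0415 0.6483 0.1065]
orange 1768 [357.2506 209.3886] [ 0.6278 -0.1047  0.082 ] [ 0.5889 -0.2008  0.6532 -0.0124]
orange 420 [344.5 233. ] [ 0.5775 -0.0788  0.082 ] [ 0.5563 -0.0989  0.5988 -0.0586]
orange 362 [261.8315 250.3591] [0.5375 0.0932 0.082 ] [0.5249 0.0628 0.5549 0.134 ]
orange 722 [336.7341 251.9404] [ 0.5375 -0.0633  0.082 ] [ 0.5274 -0.198   0.5556  0.0218]
ptr [343 204   2  15  30] [343.5 211. ] [ 0.6281 -0.0786  0.036 ]
ptr [238 208   5   4  18] [240.2222 209.5   ] [0.6261 0.1454 0.036 ]
scene green 57 [360.193  256.4561] [0.6505 0.0755 0.03  ] [0.6414 0.061  0.6592 0.0893]
scene yellow 64 [344.     280.2656] [ 0.6517 -0.0132  0.03  ] [ 0.6416 -0.0261  0.6621 -0.0003]
scene orange 254 [308.5591 275.8819] [ 0.5787 -0.0779  0.082 ] [ 0.5556 -0.0994  0.6011 -0.0568]
scene orange 23 [342.4783 277.1304] [ 0.6558 -0.0323  0.082 ] [ 0.6478 -0.0522  0.673  -0.0201]
scene orange 17 [333.1176 288.2353] [ 0.6524 -0.0737  0.082 ] [ 0.6471 -0.0843  0.6575 -0.0596]
scene orange 28 [320.7857 307.6071] [ 0.6554 -0.1383  0.082 ] [ 0.6492 -0.1567  0.6597 -0.123 ]
ptr scene [320 289  10   6  19] [324.2632 291.8421] [ 0.627 -0.075  0.036]
```

Measurements agree with the sizes given:
- Pad centre (0.578, -0.0785).
- Pointer at y ≈ -0.078.
- Green mark centre y ≈ +0.0755, so travel is about 0.154 m.
- The axis is about world +y, tilted about 1°.

I'll approach above the pad with the gripper shut and yaw 90, so the fingers' 18 mm side lies along the bar.

apply_moves --targets '[{"grip":-1,"dx":0.444,"dy":0.463,"dz":0,"az":1.33},{"grip":-1,"dx":0.444,"dy":0.463,"dz":0,"az":1.33},{"grip":-1,"dx":0.444,"dy":0.463,"dz":0,"az":1.33},{"grip":-1,"dx":0.444,"dy":0.463,"dz":0,"az":1.33},{"grip":-1,"dx":0.444,"dy":0.463,"dz":0,"az":1.33}]' --newtons 30

```text
invalid input at $.targets[0]: expected keys grip, dx, dy, dz, ax, ay, az
```

apply_moves --targets '[{"grip":-1,"dx":0.444,"dy":0.463,"dz":0,"ax":0,"ay":0,"az":1.33},{"grip":-1,"dx":0.444,"dy":0.463,"dz":0,"ax":0,"ay":0,"az":1.33},{"grip":-1,"dx":0.444,"dy":0.463,"dz":0,"ax":0,"ay":0,"az":1.33},{"grip":-1,"dx":0.444,"dy":0.463,"dz":0,"ax":0,"ay":0,"az":1.33},{"grip":-1,"dx":0.444,"dy":0.463,"dz":0,"ax":0,"ay":0,"az":1.33}]' --newtons 30

```text
time: 2.42
ee_pos: [0.2795, -0.3814, 0.2389]
eef_rot: [180.0, 0.0, 50.3]
ft_force: [-0.0, -0.4, -0.6]
width: 0.645
```

apply_moves --targets '[{"grip":-1,"dx":0.2985,"dy":0.3114,"dz":0,"ax":0,"ay":0,"az":0.7},{"grip":-1,"dx":0.2985,"dy":0.3114,"dz":0,"ax":0,"ay":0,"az":0.7},{"grip":-1,"dx":0.2985,"dy":0.3114,"dz":0,"ax":0,"ay":0,"az":0.7},{"grip":-1,"dx":0.2985,"dy":0.3114,"dz":0,"ax":0,"ay":0,"az":0.7},{"grip":-1,"dx":0.2985,"dy":0.3114,"dz":0,"ax":0,"ay":0,"az":0.7}]'

```text
time: 2.83
ee_pos: [0.4236, -0.2306, 0.2391]
eef_rot: [180.0, 0.0, 86.1]
ft_force: [1.5, -0.3, -0.3]
width: 0.268
```

apply_moves --targets '[{"grip":-1,"dx":0.1544,"dy":0.1606,"dz":0,"ax":0,"ay":0,"az":0.08},{"grip":-1,"dx":0.1544,"dy":0.1606,"dz":0,"ax":0,"ay":0,"az":0.08},{"grip":-1,"dx":0.1544,"dy":0.1606,"dz":0,"ax":0,"ay":0,"az":0.08},{"grip":-1,"dx":0.1544,"dy":0.1606,"dz":0,"ax":0,"ay":0,"az":0.08},{"grip":-1,"dx":0.1544,"dy":0.1606,"dz":0,"ax":0,"ay":0,"az":0.08}]'

```text
time: 3.25
ee_pos: [0.5678, -0.08, 0.2392]
eef_rot: [179.9, 0.0, 90.7]
ft_force: [-0.2, -1.4, 0.3]
width: 0.004
```

apply_moves --targets '[{"grip":-1,"dx":0.01,"dy":0.009,"dz":-0.03,"ax":0,"ay":0,"az":0},{"grip":-1,"dx":0.01,"dy":0.009,"dz":-0.07,"ax":0,"ay":0,"az":0},{"grip":-1,"dx":0.01,"dy":0.009,"dz":-0.11,"ax":0,"ay":0,"az":0},{"grip":-1,"dx":0.01,"dy":0.009,"dz":-0.135,"ax":0,"ay":0,"az":0},{"grip":-1,"dx":0.01,"dy":0.009,"dz":-0.135,"ax":0,"ay":0,"az":0}]'

```text
time: 3.67
ee_pos: [0.5754, -0.0701, 0.0991]
eef_rot: [-179.5, -0.1, 90.7]
ft_force: [-0.6, -0.1, -0.6]
width: 0.002
```

```bash
python3 - <<'E'
from h import *
print(state()["ee_pos"],state()["ft_force"])
for c,w in(("scene",(220,340,240,400)),("wrist",None)):
    f=grab_frame(c);i=f["image"][:,:,::-1]
    if w: i=cv2.resize(i[w[0]:w[1],w[2]:w[3]],None,fx=3,fy=3,interpolation=cv2.INTER_CUBIC)
    else: i=cv2.resize(i,(480,360))
    cv2.imwrite(f"pics/{c}1.png",i)
a=cv2.imread("pics/scene1.png");b=cv2.imread("pics/wrist1.png")
k=np.zeros((360,800,3),np.uint8)
k[:,:480]=a[:,:480]; k[:240,480:]=cv2.resize(b,(320,240)); cv2.imwrite("pics/both1.png",k)
E
```

```text
[ 0.57544863 -0.070088    0.09912128] [-0.55836118 -0.12475539 -0.63192851]
```

View pics/both1.png

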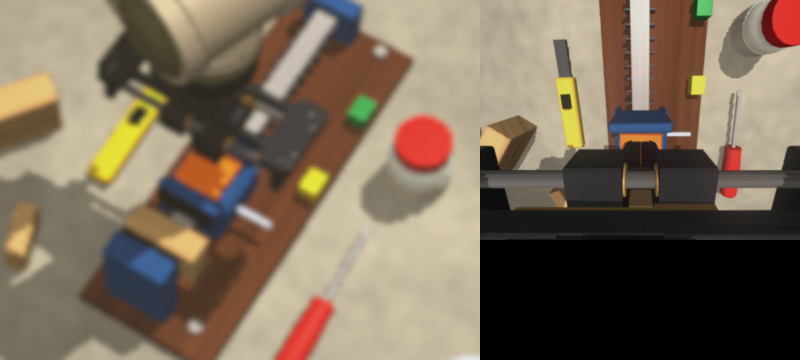

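The left half shows the fingertips over the orange pad at (210,180), in front of the post. The pointer at (255,217) is still well short of yellow, and nothing has moved. Now I press slowly.

apply_moves --targets '[{"grip":-1,"dx":0.002,"dy":0,"dz":-0.01,"ax":0,"ay":0,"az":0},{"grip":-1,"dx":0.002,"dy":0,"dz":-0.016,"ax":0,"ay":0,"az":0},{"grip":-1,"dx":0.002,"dy":0,"dz":-0.02,"ax":0,"ay":0,"az":0},{"grip":-1,"dx":0.002,"dy":0,"dz":-0.023,"ax":0,"ay":0,"az":0},{"grip":-1,"dx":0.002,"dy":0,"dz":-0.023,"ax":0,"ay":0,"az":0}]'

```text
time: 4.18
ee_pos: [0.5803, -0.0712, 0.0817]
eef_rot: [179.9, 0.0, 90.7]
ft_force: [-0.5, 0.2, 3.2]
width: 0.007
```

apply_moves --targets '[{"grip":-1,"dx":0,"dy":0,"dz":-0.004,"ax":0,"ay":0,"az":0},{"grip":-1,"dx":0,"dy":0,"dz":-0.004,"ax":0,"ay":0,"az":0},{"grip":-1,"dx":0,"dy":0,"dz":-0.004,"ax":0,"ay":0,"az":0}]'

```text
time: 4.43
ee_pos: [0.5805, -0.0713, 0.078]
eef_rot: [179.9, 0.1, 90.7]
ft_force: [-0.1, 0.5, 3.8]
width: 0.007
```

apply_moves --targets '[{"grip":-1,"dx":0,"dy":0,"dz":-0.003,"ax":0,"ay":0,"az":0},{"grip":-1,"dx":0,"dy":0,"dz":-0.005,"ax":0,"ay":0,"az":0},{"grip":-1,"dx":0,"dy":0,"dz":-0.005,"ax":0,"ay":0,"az":0}]'

```text
time: 4.68
ee_pos: [0.5805, -0.0713, 0.0729]
eef_rot: [179.9, 0.1, 90.7]
ft_force: [-0.0, 0.3, 5.1]
width: 0.005
```

apply_moves --targets '[{"grip":-1,"dx":0,"dy":0.006,"dz":-0.0005,"ax":0,"ay":0,"az":0},{"grip":-1,"dx":0,"dy":0.012,"dz":-0.0005,"ax":0,"ay":0,"az":0},{"grip":-1,"dx":0,"dy":0.02,"dz":-0.0005,"ax":0,"ay":0,"az":0},{"grip":-1,"dx":-0.0005,"dy":0.03,"dz":-0.0005,"ax":0,"ay":0,"az":0},{"grip":-1,"dx":-0.0005,"dy":0.04,"dz":-0.0005,"ax":0,"ay":0,"az":0}]'

```text
time: 5.1
ee_pos: [0.5801, -0.0317, 0.0727]
eef_rot: [179.8, 0.1, 90.7]
ft_force: [-1.1, -2.9, 5.9]
width: 0.005
```

apply_moves --targets '[{"grip":-1,"dx":0,"dy":0.011,"dz":0,"ax":0,"ay":0,"az":0},{"grip":-1,"dx":-0.0005,"dy":0.022,"dz":0,"ax":0,"ay":0,"az":0},{"grip":-1,"dx":-0.0005,"dy":0.033,"dz":0,"ax":0,"ay":0,"az":0},{"grip":-1,"dx":-0.001,"dy":0.044,"dz":0,"ax":0,"ay":0,"az":0},{"grip":-1,"dx":-0.001,"dy":0.055,"dz":0,"ax":0,"ay":0,"az":0}]'

```text
time: 5.52
ee_pos: [0.5793, 0.0231, 0.073]
eef_rot: [179.8, 0.2, 90.7]
ft_force: [-0.7, -2.6, 5.3]
width: 0.002
```

apply_moves --targets '[{"grip":-1,"dx":0,"dy":0.011,"dz":0,"ax":0,"ay":0,"az":0},{"grip":-1,"dx":-0.0005,"dy":0.022,"dz":0,"ax":0,"ay":0,"az":0},{"grip":-1,"dx":-0.0005,"dy":0.033,"dz":0,"ax":0,"ay":0,"az":0},{"grip":-1,"dx":-0.001,"dy":0.042,"dz":0,"ax":0,"ay":0,"az":0},{"grip":-1,"dx":-0.001,"dy":0.047,"dz":0,"ax":0,"ay":0,"az":0}]'

```text
time: 5.93
ee_pos: [0.5786, 0.0704, 0.0733]
eef_rot: [179.8, 0.3, 90.7]
ft_force: [-0.6, -3.6, 4.7]
width: 0.0
```

```bash
python3 - <<'E'
from m import *
print(state()["ee_pos"],state()["ft_force"])
for c in ("top","scene"):
    f=grab_frame(c); cv2.imwrite(f"pics/{c}2.png",f["image"][:,:,::-1])
    for k in ("green","orange"):
        for b in blob(f,k,(.55,-.1),(.7,.12)): print(c,k,*b)
    for b in pointer(f): print(c,"ptr",*b)
a=cv2.imread("pics/scene2.png")[220:340,240:400]; b=cv2.imread("pics/top2.png")[160:280,220:380]
cv2.imwrite("pics/both2.png",np.vstack([np.hstack([cv2.resize(x,(400,300),interpolation=cv2.INTER_CUBIC) for x in (a,b)])]))
E
```

```text
[0.5786 0.0704 0.0733] [-0.6194 -3.5642  4.6651]
top green 19 [273.6316 197.4211] [0.6548 0.0742 0.03  ] [0.6534 0.0647 0.656  0.0861]
scene green 58 [360.1379 256.4483] [0.6504 0.0755 0.03  ] [0.641  0.061  0.6592 0.0893]
scene orange 142 [334.7958 240.8732] [0.5795 0.052  0.082 ] [0.5579 0.0373 0.5999 0.0745]
scene orange 29 [352.1379 271.7241] [ 0.6688 -0.0045  0.082 ] [ 0.6642 -0.0235  0.6733  0.0169]
scene orange 22 [333.7273 270.6364] [ 0.6261 -0.0283  0.082 ] [ 0.6193 -0.0352  0.6332 -0.0199]
scene orange 23 [341.6957 281.087 ] [ 0.6602 -0.0435  0.082 ] [ 0.6518 -0.0578  0.6756 -0.0236]
scene orange 237 [318.3165 289.8945] [ 0.6227 -0.0988  0.082 ] [ 0.6089 -0.1384  0.6402 -0.0583]
scene ptr [347 252   9   5  16] [351.     254.1875] [0.6267 0.0646 0.036 ]
```

View pics/both2.png

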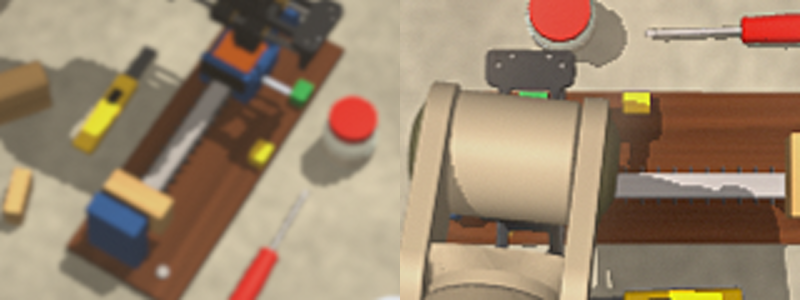

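The left half shows the jaw has slid past yellow and the pointer (275,85) is close to green (302,92). The block stands untouched at the fixed jaw. The jaw moved exactly with the tip (about 0.14 m), so it stuck to the fingertip, and about 14 mm remains.

apply_moves --targets '[{"grip":-1,"dx":0,"dy":0.005,"dz":-0.0005,"ax":0,"ay":0,"az":0},{"grip":-1,"dx":0,"dy":0.009,"dz":-0.0005,"ax":0,"ay":0,"az":0},{"grip":-1,"dx":0,"dy":0.012,"dz":-0.0005,"ax":0,"ay":0,"az":0},{"grip":-1,"dx":0,"dy":0.014,"dz":-0.0005,"ax":0,"ay":0,"az":0},{"grip":-1,"dx":0,"dy":0.014,"dz":-0.0005,"ax":0,"ay":0,"az":0}]'

```text
time: 6.45
ee_pos: [0.5785, 0.085, 0.0729]
eef_rot: [179.8, 0.2, 90.7]
ft_force: [-1.0, -1.1, 5.0]
width: 0.002
```

```bash
python3 - <<'E'
from m import *
print(state()["ee_pos"],state()["ft_force"])
f=grab_frame("scene"); cv2.imwrite("pics/scene3.png",f["image"][:,:,::-1])
for b in blob(f,"green",(.55,-.1),(.7,.12)): print(*b)
for b in pointer(f): print("ptr",*b)
cv2.imwrite("pics/s3.png",cv2.resize(f["image"][215:305,300:420,::-1],None,fx=5,fy=5,interpolation=cv2.INTER_CUBIC))
E
```

```text
[0.5785 0.085  0.0729] [-1.0499 -1.068   5.0101]
56 [360.2679 256.4464] [0.6507 0.0757 0.03  ] [0.6417 0.061  0.6592 0.0893]
ptr [349 248   8   5  13] [352.1538 250.    ] [0.6224 0.078  0.036 ]
```

View pics/s3.png

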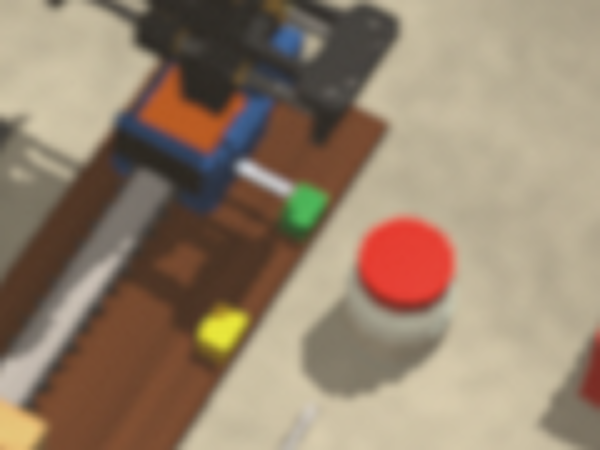

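The pointer (290,188) now lines up with the middle of the green block (305,208). I lift straight up.

apply_moves --targets '[{"grip":-1,"dx":0,"dy":0,"dz":0.006,"ax":0,"ay":0,"az":0},{"grip":-1,"dx":0,"dy":0,"dz":0.014,"ax":0,"ay":0,"az":0},{"grip":-1,"dx":0,"dy":0,"dz":0.03,"ax":0,"ay":0,"az":0},{"grip":-1,"dx":0,"dy":0,"dz":0.06,"ax":0,"ay":0,"az":0},{"grip":-1,"dx":0,"dy":0,"dz":0.1,"ax":0,"ay":0,"az":0}]'

```text
time: 6.92
ee_pos: [0.5772, 0.085, 0.1721]
eef_rot: [-179.9, 0.2, 90.7]
ft_force: [0.0, -0.7, 0.1]
width: 0.006
```

apply_moves --targets '[{"grip":-1,"dx":-0.03,"dy":0,"dz":0.03,"ax":0,"ay":0,"az":0},{"grip":-1,"dx":-0.07,"dy":0,"dz":0.04,"ax":0,"ay":0,"az":0},{"grip":-1,"dx":-0.11,"dy":0,"dz":0.05,"ax":0,"ay":0,"az":0},{"grip":-1,"dx":-0.15,"dy":0,"dz":0.06,"ax":0,"ay":0,"az":0},{"grip":-1,"dx":-0.19,"dy":0,"dz":0.06,"ax":0,"ay":0,"az":0}]'

```text
time: 7.33
ee_pos: [0.3856, 0.085, 0.2337]
eef_rot: [179.9, 0.2, 90.7]
ft_force: [-0.2, -0.3, 1.5]
width: 0.01
```

```bash
python3 - <<'E'
from m import *
print(state()["ee_pos"],state()["ft_force"])
for c in ("top","scene"):
    f=grab_frame(c); cv2.imwrite(f"pics/{c}4.png",f["image"][:,:,::-1])
    for k in ("green","orange"):
        for b in blob(f,k,(.55,-.1),(.7,.12)): print(c,k,*b)
    for b in pointer(f): print(c,"ptr",*b)
a=cv2.imread("pics/scene4.png")[215:335,245:405]; b=cv2.imread("pics/top4.png")[150:270,230:390]
cv2.imwrite("pics/both4.png",np.hstack([cv2.resize(x,(400,300),interpolation=cv2.INTER_CUBIC) for x in (a,b)]))
E
```

```text
[0.3856 0.085  0.2337] [-0.2283 -0.2716  1.5067]
top green 87 [273.0115 200.4828] [0.6481 0.0754 0.03  ] [0.6384 0.0644 0.6559 0.0864]
top orange 92 [283.6196 208.5761] [0.626  0.0499 0.082 ] [0.606  0.0389 0.6484 0.0577]
top orange 2229 [354.8031 211.8883] [ 0.6224 -0.0996  0.082 ] [ 0.5875 -0.2006  0.653  -0.0102]
top orange 96 [263.9375 214.6458] [0.6123 0.0907 0.082 ] [0.5919 0.0779 0.6326 0.1174]
top orange 24 [275.5 212.5] [0.6173 0.0667 0.082 ] [0.6058 0.0653 0.6289 0.068 ]
top orange 419 [271.5179 232.9785] [0.5742 0.0739 0.082 ] [0.553  0.0538 0.5954 0.0941]
top ptr [272 204   3  15  40] [272.925 211.45 ] [0.6235 0.0746 0.036 ]
top ptr [238 208   5   4  18] [240.2222 209.5   ] [0.6261 0.1454 0.036 ]
scene green 57 [360.1228 256.5614] [0.6505 0.0751 0.03  ] [0.6411 0.061  0.6592 0.0893]
scene orange 222 [337.8829 234.4054] [0.5756 0.0744 0.082 ] [0.5533 0.0533 0.5976 0.0958]
scene orange 22 [309.6364 262.3636] [ 0.5587 -0.042   0.082 ] [ 0.5557 -0.0586  0.5627 -0.0278]
scene orange 28 [341.3214 280.    ] [ 0.6577 -0.0413  0.082 ] [ 0.6497 -0.0568  0.6756 -0.0199]
scene orange 18 [320.7222 283.3889] [ 0.6176 -0.0793  0.082 ] [ 0.6139 -0.0905  0.6223 -0.0692]
scene orange 54 [328.1667 296.    ] [ 0.6536 -0.0999  0.082 ] [ 0.6487 -0.1372  0.6581 -0.0618]
scene ptr [348 248  10   6  16] [352.5    250.1875] [0.6235 0.078  0.036 ]
```

View pics/both4.png

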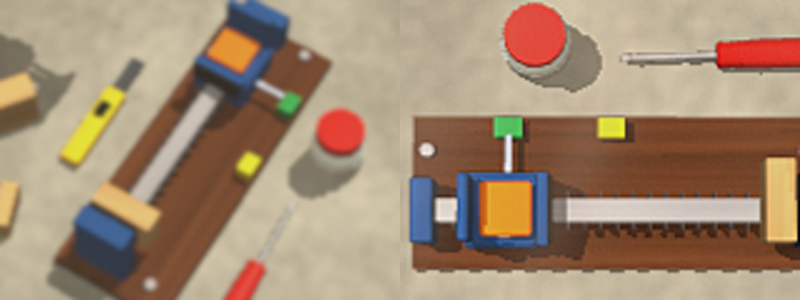

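The pointer (508,150) points at the middle of the green block (508,127), measured about 1 mm off centre. The release is up, the wooden block is standing, and the knife, jar and screwdriver are where they were.

```bash
python3 -c "
from rig import *
job_done()"
```

```text
the job is handed in; nothing more can be done
```

The clamp is open to the green mark and the job is handed in. I pressed the release about 9–10 mm down with the shut fingertips, at about 5 N. Keeping it down, I pushed the jaw about 0.154 m along its bar, past yellow to green, then lifted straight up and backed clear.

**Pointer:** in the final top view it is at y = 0.0746 m, against 0.0754 m for the green block's centre. That is about 1 mm off, well inside the ±12 mm width. The scene camera reads the pointer 2–3 mm to the other side of the centre, an offset of the same size and sense as its first reading of the pointer.

**Surroundings:** in the last pictures the release is up again, the wooden block stands by the fixed jaw, and the knife, jar and screwdriver have not moved. I did not check the tape reel, mug, calculator and hammer at the end.

**Limits:** the arm finished at about 7.4 s, and the forces shown after each move stayed under about 8 N.

**Unexpected:** the jaw seems to have been carried mostly by fingertip friction on the pad rather than by the thumb post. I set the last 14 mm from the camera for that reason.

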